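Find the greasy crate stop by its drag

TASK

The three crate stops in the taped bay look alike, but one sole has gone greasy and one grips best: drag each stop at least 8 cm across the steel counter without pressing hard, feel how strongly it drags, and leave it standing there until all three have been tried. Then put the most slippery stop gently down flat in the wash pan, and slide the one that grips best along the counter until its long side rests flush against the middle of the crate's flat wall, pushing only gently. Never lift or tip the two better stops; the third stays standing on the counter, clear of the crate, and nothing else is disturbed.

Things in the scene. Friction and masses are not known exactly. Their poses are not given: they have to be found in the camera images.
- bay_1 (a point): Where a crate stop stands at the start: centre of the right-hand (-y) of three rectangles of black tape on the counter (130 x 100 mm), 40 mm up, on the stop's grip tab. The point does not follow the stop, which is not tracked. The stop is centred within 3 mm and turned as the point within 0.03 rad: x along the stop's long side and across its tab, y along the tab, z up.
- bay_2 (a point): Where a crate stop stands at the start: centre of the middle of three rectangles of black tape on the counter (130 x 100 mm), 40 mm up, on the stop's grip tab. The point does not follow the stop, which is not tracked. The stop is centred within 3 mm and turned as the point within 0.03 rad: x along the stop's long side and across its tab, y along the tab, z up.
- bay_3 (a point): Where a crate stop stands at the start: centre of the left-hand (+y) of three rectangles of black tape on the counter (130 x 100 mm), 40 mm up, on the stop's grip tab. The point does not follow the stop, which is not tracked. The stop is centred within 3 mm and turned as the point within 0.03 rad: x along the stop's long side and across its tab, y along the tab, z up.
- bay: The marked bay: three flat tape rectangles in a row (no height), origin on the counter under the middle one, axes as its points. The three crate stops are outwardly identical: grey metal block 90 (x) x 70 mm, 4 to 22 mm up, on a black sole set in 2 mm all round, on it an upright dark grip tab (14 mm in x, 44 mm in y, 22 to 60 mm up); 0.9 kg within 5 %. Sole friction on steel: near 0.15, 0.4, 0.75, hidden which.
- crate: green bread crate full of buns, too heavy to budge: 400 mm (x) x 300 mm (y) x 70 mm tall; origin at the centre of its underside. Its plain flat vertical wall at its own y = -150 mm (400 mm long, along its x) looks to the middle of the counter and is the one to be stopped.
- crate_face (a point): point on that wall's outer face, midway along it, 20 mm above the counter; axes as the crate's, so the wall's outward normal is -y
- pan: open stainless wash pan, fixed on the counter, 265 mm (x) x 200 mm (y) x 65 mm tall, walls 4 mm, floor 4 mm thick or a little more; origin at the centre of its underside
- squeeze: bystander: yellow squeeze bottle, 54 mm across, 170 mm tall; origin at the centre of its underside
- shaker: bystander: clear jar shaker, 50 mm across, 90 mm tall; origin at the centre of its underside
- dip_cup: bystander: steel dip cup, 44 mm across, 35 mm tall; origin at the centre of its underside
- puck: bystander: metal disc weight, 42 mm across, 30 mm tall; origin at the centre of its underside
- spoon: bystander: serving spoon lying on the counter, about 200 mm long, along its own x; origin under its middle
- insert_pan: bystander: round steel pot, 100 mm across, 90 mm tall; origin at the centre of its underside
- spice: bystander: metal spice can, 56 mm across, 80 mm tall; origin at the centre of its underside

How it is judged:
By the outcome, as a careful person would: the job done as asked, in the order asked, and still so for the second after the job is handed in, with the robot touching nothing.
It also fails if it takes over 72 s, if anything falls off the work surface, if the arm or the gripper's body presses on something with over 40 N, if the wrist force passes 120 N, or if a joint passes its speed limit or range.

ROBOT

A 6-joint arm with a two-finger parallel gripper is mounted at the origin on the work surface. World frame = base frame: x ahead of the robot, y to its left, z up, the work surface at z = 0. Lengths are in m, angles in rad, forces in N, time in s.
With the tool pointing down it reaches from about 0.35 to 0.975 m from the base axis. Payload 4.9 kg.
Tool frame: the origin (TCP) lies at the very end of the fingers, on their centre line; the grasp point (between the pads) lies manip.grip_point_offset behind it (manip.grip_point_offset is the distance from the TCP to the grasp point, in m); z points along the fingers, y is the line along which they close (so a half turn about z gives the same grasp; the last joint's range is limited). The gripper opens to 85 mm and grips with 20 to 120 N. Pads are 22 mm wide; open, the fingers measure 114 mm over their backs; the gripper's body (76 mm by 85 mm) begins 54 mm behind the grasp point. The pads swing forward as they close: fully open they stand 13 mm farther back than shut.
Start: joints at [1.087, 0.053, 1.613, -0, 1.476, -0.119], TCP at [0.223, 0.584, 0.231] pointing down, gripper open.
Joint ranges: [-3.01, 3.01], [-1.01, 2.22], [0.06, 2.58], [-1.02, 4.17], [0.09, 2.62], [-3.14, 3.14]. Speed limits (rad/s): [2.57, 2.57, 3.14, 3.14, 3.14, 3.14].

INTERFACE

Orientations are given as a unit quaternion [w, x, y, z].
In Python, from plant import manip gives the robot as it stands.
- The arm moves only by the shell command python3 -m crank 'ROWS' [OPENING]. ROWS is JSON, a list of rows, each an object of numbers: "x", "y", "z": the shift along the tool's x, y, z in cm; "turn": the turn about the tool's z in rad. In form: [{"x": .., "y": .., "z": .., "turn": ..}, ...]. A call has 1 to 5 rows; each row shifts and turns the commanded pose from where the row before left it, along the tool's axes as they then stand; what a row does not reach is not made up. A row lasts 1/10 s, in which the tool goes at most 50 mm and 8.59 degrees, less where a joint would pass 70% of its speed; a pose out of reach is approached as far as the arm can. A call with a gripper value outside its range is refused whole. OPENING is the opening in per cent of the stroke, from 0 (shut) to 100 (fully open), set as the call begins (- or left out, the last holds). The fingers move at their own pace and stop on an object; the grip force is fixed at half the most. Time passes only in rows, so rows that do not move let the fingers close. It gives the time, the measured TCP pose, the force, the opening and the grip force at its end, in the units of the state.
- manip.state(): the state, without advancing time (a new reading comes with each control period).
- manip.grab_frame(name): name is "side" or "top"; returns (picture, depth): 480x640x3 uint8, red, green, blue; 480x640 float32, m along the optical axis (not along the pixel's ray), 0 where there is no reading.
- manip.camera_model(name): a dict with "mtx" (3x3 intrinsics, pixels), "k1" (the pictures are not rectified: a ray, as slopes to the right and down, at radius r is drawn at 1 + k1 r^2 times it, then the intrinsics apply), "world_to_cam" (4x4, takes a point from world to camera coordinates). Camera axes: x right, y down, z forward; pixel columns grow to the right and rows downward; lengths in m; the calibration is good to about 2 mm. A picture is of the moment at which its call begins. camera_model takes no time and is no camera call.
- manip.job_done(): hands the job in; it is judged then, once.
The state is a dict: "time": time; "joint_pos": joint angles; "joint_vel": joint speeds; "joint_efforts": joint torques, N m; "tool_pos": TCP position; "tool_rot": TCP orientation; "contact_force": force on the tool from outside, world axes, zero at the start; "ft_torque": the same for the moment, N m; "gripper_width": opening from 0.0 (shut) to 1.0 (fully open); "grasp_force": force on a finger pad.
Only numpy, scipy, OpenCV 4.12 (cv2) and the standard library are available. Lean on these libraries where they do the work, as an engineer would, in place of code of your own. Each camera call takes 0.05 s, during which the arm holds its last target. There are 200 camera calls.

## Working session

There is one attempt and no reset: what is moved stays moved. The work goes in short steps, Python scripts to look and compute and a shell command to move; the robot and the scene stay as the last step left them, time stands still between calls to the robot, and variables do not carry over. Pictures are saved under pics/ and viewed, at most 10 in all, crops included, and the job is handed in when it is done.

```bash
ls; mkdir -p pics; python3 - <<'E'
from plant import manip
import cv2
s=manip.state();print(s, manip.grip_point_offset)
for n in("side","top"):
    im,d=manip.grab_frame(n);cv2.imwrite(f"pics/{n}0.png",im[:,:,::-1])
    import numpy as np
    np.save(f"pics/{n}0d.npy",d);m=manip.camera_model(n);print(n,m)
E
```

```text
pics
{'time': 0.0, 'joint_pos': array([ 1.08704194e+00,  5.33475089e-02,  1.61430254e+00, -7.96995219e-06,
        1.47600308e+00, -1.19001996e-01]), 'joint_vel': array([-1.58358182e-05, -1.83952143e-04,  1.78435155e-03,  4.29449463e-04,
        2.08302210e-03,  1.22381916e-03]), 'joint_efforts': array([-3.61760496e-03, -3.93681121e+01, -3.70176959e+01, -4.32929937e-04,
        7.23779565e-03,  1.48106415e-05]), 'tool_pos': array([0.22265754, 0.58332179, 0.23006372]), 'tool_rot': array([-3.02023232e-04,  1.81366398e-01,  9.83415054e-01, -9.84977138e-04]), 'contact_force': array([ 0.09911093, -0.50934721,  0.1051056 ]), 'ft_torque': array([ 0.00075316,  0.03468789, -0.021007  ]), 'grasp_force': 0.0, 'gripper_width': 0.9977497998733519} 0.0187
side {'mtx': array([[531.89295979,   0.        , 313.7163526 ],
       [  0.        , 531.89295979, 239.55499289],
       [  0.        ,   0.        ,   1.        ]]), 'k1': 0.05091014491401796, 'world_to_cam': array([[ 0.96100301, -0.2757752 ,  0.02052449, -0.51263807],
       [-0.16793169, -0.64094089, -0.74899514,  0.18563554],
       [ 0.21970926,  0.71633987, -0.66225752,  1.06245827],
       [ 0.        ,  0.        ,  0.        ,  1.        ]])}
top {'mtx': array([[460.61871368,   0.        , 313.93396714],
       [  0.        , 460.61871368, 244.03500224],
       [  0.        ,   0.        ,   1.        ]]), 'k1': -0.11996506966724667, 'world_to_cam': array([[-6.29522145e-02, -9.98016308e-01,  6.84500310e-04,
         1.01129729e-01],
       [-9.77794484e-01,  6.15392793e-02, -2.00326891e-01,
         5.32360135e-01],
       [ 1.99887380e-01, -1.32803220e-02, -9.79728875e-01,
         1.26260889e+00],
       [ 0.00000000e+00,  0.00000000e+00,  0.00000000e+00,
         1.00000000e+00]])}
```

View pics/top0.png

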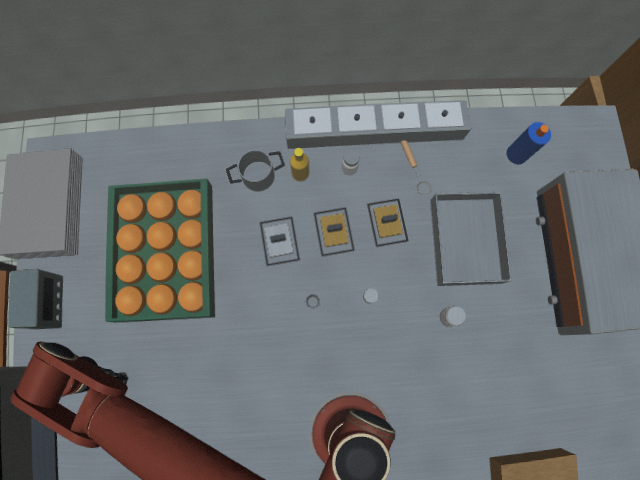

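View pics/side0.png

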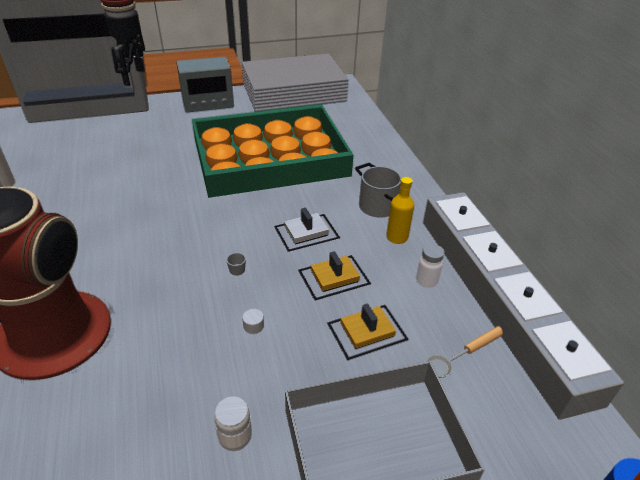

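Top view: the crate is at left (x 106–214, y 180–320), with the stops on their tabs at (279,239), (335,229) and (389,219). The pan is at (470,238), the dip cup at (313,301) and the puck at (371,296). The side view shows the same layout with all the tabs visible: (307,218), (336,264) and (370,317).

```bash
cat > h.py <<'E'
from plant import manip
import numpy as np, cv2
def rays(n,uv):
    m=manip.camera_model(n);K=m["mtx"];uv=np.asarray(uv,float).reshape(-1,2)
    d=np.c_[(uv[:,0]-K[0,2])/K[0,0],(uv[:,1]-K[1,2])/K[1,1]];s=d.copy()
    for _ in range(15): s=d/(1+m["k1"]*(s**2).sum(1,keepdims=True))
    T=m["world_to_cam"];R,t=T[:3,:3],T[:3,3]
    return -R.T@t, np.c_[s,np.ones(len(s))]@R
def plane(n,uv,z):
    o,d=rays(n,uv);return o+d*((z-o[2])/d[:,2])[:,None]
def tri(ua,ub):
    (o1,d1),(o2,d2)=rays("top",ua),rays("side",ub);A=np.c_[d1[0],-d2[0]]
    k=np.linalg.lstsq(A,o2-o1,rcond=None)[0];p,q=o1+k[0]*d1[0],o2+k[1]*d2[0]
    return (p+q)/2,np.linalg.norm(p-q)
def cloud(n,d):
    v,u=np.mgrid[:480,:640];o,r=rays(n,np.c_[u.ravel(),v.ravel()])
    P=(o+r*d.ravel()[:,None]).reshape(480,640,3);P[d==0]=np.nan;return P
def rect(p):
    c,wh,a=cv2.minAreaRect(np.asarray(p[:,:2]*1000,np.float32));return np.round(c,1),np.round(wh,1),round(a,2)
def frame(n,tag):
    im,d=manip.grab_frame(n);cv2.imwrite(f"pics/{n}{tag}.png",im[:,:,::-1]);np.save(f"pics/{n}{tag}d.npy",d);return im[:,:,::-1],d
def load(n,tag): return cv2.imread(f"pics/{n}{tag}.png"),np.load(f"pics/{n}{tag}d.npy")
E
python3 - <<'E'
from h import *
np.set_printoptions(suppress=True,precision=4)
C={n:cloud(n,load(n,0)[1]) for n in("top","side")};I={n:load(n,0)[0] for n in C}
boxes={"top":[(265,220,295,257),(320,215,350,247),(374,205,404,237)],"side":[(285,205,325,240),(315,248,357,288),(345,300,392,345)]}
tops={}
for n in C:
  g=I[n].max(2).astype(int)
  hsv=cv2.cvtColor(I[n],cv2.COLOR_BGR2HSV)
  for i,(a,b,c,d) in enumerate(boxes[n]):
    P=C[n][b:d,a:c];m=(P[...,2]>.053)&(P[...,2]<.07)
    print(n,"tab",i,m.sum(),np.nanmean(P[m],0),np.nanmedian(P[m],0)[2],rect(P[m]))
    v,u=np.nonzero(m);tops[n,i]=(u.mean()+a,v.mean()+b)
    m=(P[...,2]>.014)&(P[...,2]<.028)&(g[b:d,a:c]>90)
    print(n,"block",i,m.sum(),np.nanmedian(P[m],0)[2],rect(P[m]))
  gm=(hsv[...,0]>50)&(hsv[...,0]<85)&(hsv[...,1]>90)
  P=C[n][gm]; print(n,"green z",np.nanpercentile(P[:,2],[2,50,95,99]))
  R=P[(P[:,2]>.062)&(P[:,2]<.08)];print("rim",rect(R))
for i in range(3): print("tri tab",i,*tri(tops["top",i],tops["side",i]))
# tape and pan in top
g=I["top"].max(2)
for i,(a,b,c,d) in enumerate([(255,210,305,270),(310,203,359,260),(362,194,412,250)]):
  m=np.zeros_like(g);m[b:d,a:c]=(g[b:d,a:c]<75)
  cs,_=cv2.findContours(m,cv2.RETR_EXTERNAL,cv2.CHAIN_APPROX_NONE);k=max(cs,key=lambda q:cv2.boundingRect(q)[2])
  print("tape",i,rect(plane("top",k[:,0],0)))
P=C["top"][170:310,420:520].reshape(-1,3);r=P[(P[:,2]>.055)&(P[:,2]<.075)];print("pan rim",rect(r),np.median(r[:,2]))
P=C["top"][215:265,450:490].reshape(-1,3);print("pan floor z",np.nanmedian(P[:,2]),"counter",np.nanmedian(C["top"][330:360,220:280,2]))
# objects above table
P=C["top"];m=((P[...,2]>.015)&(P[...,2]<.3)).astype(np.uint8)
k,l,st,_=cv2.connectedComponentsWithStats(m)
for j in range(1,k):
  if st[j,4]>40:
    q=P[l==j];print(st[j,:2],rect(q),"zmax",round(np.nanmax(q[:,2]),3))
E
```

```text
top tab 0 76 [0.5627 0.1719 0.0594] 0.059854968580092316 (array([562.9, 172.4]), array([15.6, 43.2]), 8.17)
top block 0 579 0.021722101572076546 (array([563.2, 172.3]), array([91.9, 69.7]), 7.54)
top tab 1 77 [0.583  0.0073 0.0589] 0.059119511793406465 (array([584.2,   6.8]), array([15.3, 42.6]), 6.34)
top block 1 586 0.021502817844997857 (array([583.9,   6.8]), array([90.5, 70. ]), 5.77)
top tab 2 77 [ 0.6007 -0.1568  0.0594] 0.0595961207587572 (array([ 601.3, -157.3]), array([16.1, 42.6]), 6.22)
top block 2 582 0.021899018270961856 (array([ 601.7, -156.5]), array([90.4, 72.5]), 6.95)
top green z [0.0021 0.0686 0.074  0.0781]
rim (array([549.9, 519.4]), array([398.7, 298.9]), 0.13)
side tab 0 93 [0.5611 0.1672 0.0595] 0.060054324178883234 (array([561.8, 169.5]), array([15.1, 49. ]), 8.16)
side block 0 597 0.023112436596938846 (array([561.7, 171.6]), array([89.3, 74.9]), 7.52)
side tab 1 114 [0.5816 0.0027 0.0596] 0.06001885737831908 (array([581.9,   3.9]), array([14.3, 46.4]), 4.39)
side block 1 770 0.023086945333463116 (array([582.3,   5.6]), array([91.1, 75.4]), 5.11)
side tab 2 1
[... 1784 characters left out ...]
, array([81.5, 87. ]), 13.36) zmax 0.061
[265 224] (array([563.2, 172.3]), array([91.9, 69.7]), 7.54) zmax 0.065
[  8 269] (array([420. , 874.7]), array([162.3, 103.7]), 0.38) zmax 0.147
[363 288] (array([384.1, -84.1]), array([39.4, 40.3]), 84.79) zmax 0.036
[305 293] (array([379.1,  82.9]), array([39.8, 42.7]), 86.56) zmax 0.04
[440 306] (array([ 307.6, -308.6]), array([53. , 52.7]), 43.91) zmax 0.088
[  0 366] (array([ 93.8, 879.8]), array([370.1, 137.4]), 26.46) zmax 0.262
[115 372] (array([210.6, 523.5]), array([34. , 17.6]), 47.43) zmax 0.3
[318 405] (array([32.8, 20. ]), array([116.2, 206.1]), 25.42) zmax 0.3
[490 449] (array([-130.8, -498.3]), array([224. ,  71.7]), 89.41) zmax 0.098
```

```bash
cat > go.py <<'E'
import sys
from h import *
# go.py x y z(mm TCP) yaw(deg of tool y axis in world): prints the needed shift in cm and turn
from scipy.spatial.transform import Rotation as Ro
def togo(x,y,z,yaw=None):
    s=manip.state();q=s["tool_rot"];R=Ro.from_quat([q[1],q[2],q[3],q[0]]).as_matrix()
    d=R.T@(np.array([x,y,z])/1000-s["tool_pos"])*100;a=np.degrees(np.arctan2(R[1,1],R[0,1]))
    t=0 if yaw is None else np.radians((a-yaw+90)%180-90)
    print("t",round(s["time"],2),"pos",np.round(s["tool_pos"]*1000,1),"yaw",round(a,2),"tilt",np.round(R[:2,2],4),"F",np.round(s["contact_force"],2),
      "w",round(s["gripper_width"],3),"g",round(s["grasp_force"],1),"| shift cm",np.round(d,2),"turn",round(t,3),"j6",round(s["joint_pos"][5],2))
if __name__=="__main__": togo(*map(float,sys.argv[1:]))
E
python3 -m crank '[{"turn":0.145},{"turn":0.145},{"turn":0.145},{"turn":0.145},{"turn":0.145}]' 100
python3 -m crank '[{"turn":0.145},{"turn":0.145},{"turn":0.06},{}]'
python3 go.py 562.5 171.8 231 7.5
```

```text
t 0.1 pos [222.7 583.4 230.2] yaw 69.1 tilt [-0.0009 -0.0016] F [ 0.65 -0.09 -0.16] w 1.0 g 0.0 | shift cm [-4.643e+01 -2.633e+01 -4.000e-02] turn 1.075 j6 -0.12schema error: expected keys x, y, z, turn
schema error: expected keys x, y, z, turn
```

```bash

python3 -m crank '[{"x":0,"y":0,"z":0,"turn":0.145},{"x":0,"y":0,"z":0,"turn":0.145},{"x":0,"y":0,"z":0,"turn":0.145},{"x":0,"y":0,"z":0,"turn":0.145},{"x":0,"y":0,"z":0,"turn":0.145}]' 100
python3 -m crank '[{"x":0,"y":0,"z":0,"turn":0.145},{"x":0,"y":0,"z":0,"turn":0.145},{"x":0,"y":0,"z":0,"turn":0.06},{"x":0,"y":0,"z":0,"turn":0}]'
python3 go.py 562.5 171.8 231 7.5
```

```text
time: 0.6
tool_pos: [0.2228, 0.5835, 0.2305]
tool_rot: [0.0, 0.521, 0.854, -0.001]
contact_force: [-0.1, 0.4, 0.6]
gripper_width: 0.999
grasp_force: 0.0
time: 1.0
tool_pos: [0.2228, 0.5836, 0.2306]
tool_rot: [0.0, 0.659, 0.752, -0.001]
contact_force: [-0.3, -0.3, 0.4]
gripper_width: 1.001
grasp_force: 0.0
t 1.0 pos [222.8 583.6 230.6] yaw 7.52 tilt [-0.0005 -0.001 ] F [-0.3  -0.32  0.41] w 1.001 g 0.0 | shift cm [-4.527e+01  2.829e+01 -1.000e-02] turn 0.0 j6 0.96
```

```bash

python3 -m crank '[{"x":-2,"y":1.25,"z":0,"turn":0},{"x":-3.5,"y":2.2,"z":0,"turn":0},{"x":-3.5,"y":2.2,"z":0,"turn":0},{"x":-3.5,"y":2.2,"z":0,"turn":0},{"x":-3.5,"y":2.2,"z":0,"turn":0}]' | tail -6 | head -1
python3 -m crank '[{"x":-3.5,"y":2.2,"z":0,"turn":0},{"x":-3.5,"y":2.2,"z":0,"turn":0},{"x":-3.5,"y":2.2,"z":0,"turn":0},{"x":-3.5,"y":2.2,"z":0,"turn":0},{"x":-3.5,"y":2.2,"z":0,"turn":0}]' | tail -6 | head -1
python3 -m crank '[{"x":-3.5,"y":2.2,"z":0,"turn":0},{"x":-3.5,"y":2.2,"z":0,"turn":0},{"x":-2,"y":1.2,"z":0,"turn":0},{"x":0,"y":0,"z":0,"turn":0},{"x":0,"y":0,"z":0,"turn":0}]'
python3 go.py 562.5 171.8 33 7.5
```

```text
time: 1.5
time: 2.0
time: 2.5
tool_pos: [0.5425, 0.1972, 0.2309]
tool_rot: [-0.001, 0.659, 0.752, -0.0]
contact_force: [-0.6, -0.5, -1.1]
gripper_width: 1.002
grasp_force: 0.0
t 2.5 pos [542.5 197.2 230.9] yaw 7.5 tilt [-0.0011  0.0003] F [-0.55 -0.53 -1.07] w 1.002 g 0.0 | shift cm [-2.79  1.67 19.78] turn 0.0 j6 0.09
```

```bash

python3 -m crank '[{"x":-1.4,"y":0.85,"z":3,"turn":0},{"x":-1.39,"y":0.82,"z":4,"turn":0},{"x":0,"y":0,"z":4,"turn":0},{"x":0,"y":0,"z":3,"turn":0},{"x":0,"y":0,"z":0,"turn":0}]' >/dev/null
python3 go.py 562.5 171.8 33 7.5
```

```text
t 3.0 pos [557.9 172.3  85.5] yaw 7.63 tilt [-0.0111 -0.0016] F [-0.79 -1.09 -0.46] w 1.0 g 0.0 | shift cm [-0.11  0.5   5.24] turn 0.002 j6 0.04
```

```bash
python3 - <<'E'
from h import *
for n in("top","side"): frame(n,1)
a=load("top",1)[0][180:290,230:430];b=load("side",1)[0][130:330,230:430]
cv2.imwrite("pics/c1.png",np.hstack([cv2.resize(a,(400,400*110//200)),cv2.resize(b[:110],(400,220))]))
E
```

```text
(no output)
```

View pics/c1.png

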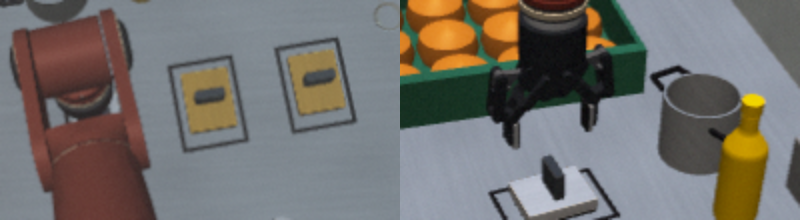

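The crop shows the open gripper centred above the first stop (tab near (552,177) in the crop), with its fingers straddling the tab. I'll re-read the state and descend.

```bash
python3 go.py 562.5 171.8 33 7.5
python3 -m crank '[{"x":0,"y":0,"z":2,"turn":0},{"x":0,"y":0,"z":0,"turn":0},{"x":0,"y":0,"z":0,"turn":0}]' 50 >/dev/null
python3 go.py 562.5 171.8 33 7.5
```

```text
t 3.1 pos [562.3 172.8  91.6] yaw 7.61 tilt [-0.0006  0.0001] F [0.15 0.31 0.4 ] w 1.006 g 0.0 | shift cm [-0.11  0.01  5.86] turn 0.002 j6 0.04
t 3.4 pos [563.8 172.5  73.4] yaw 7.55 tilt [0.0026 0.0005] F [0.01 0.18 0.68] w 0.517 g 0.0 | shift cm [-0.05 -0.15  4.04] turn 0.001 j6 0.04
```

```bash

python3 -m crank '[{"x":-0.05,"y":-0.05,"z":2,"turn":0},{"x":0,"y":0,"z":1.6,"turn":0},{"x":0,"y":0,"z":0.3,"turn":0},{"x":0,"y":0,"z":0,"turn":0},{"x":0,"y":0,"z":0,"turn":0}]' 50 >/dev/null
python3 go.py 562.5 171.8 33 7.5
python3 -m crank '[{"x":0,"y":0,"z":0,"turn":0},{"x":0,"y":0,"z":0,"turn":0},{"x":0,"y":0,"z":0,"turn":0}]' 22 >/dev/null
python3 go.py 562.5 171.8 33 7.5
python3 -m crank '[{"x":0,"y":0,"z":0,"turn":0},{"x":0,"y":0,"z":0,"turn":0},{"x":0,"y":0,"z":0,"turn":0}]' 0 >/dev/null
python3 go.py 562.5 171.8 33 7.5
```

```text
t 3.9 pos [563.  171.4  33.1] yaw 7.51 tilt [0.001  0.0002] F [ 0.49  0.49 -0.54] w 0.501 g 0.0 | shift cm [ 0.05 -0.04  0.01] turn 0.0 j6 0.04
t 4.2 pos [562.8 171.3  32.8] yaw 7.51 tilt [0.0007 0.0002] F [-0.26 -0.43  0.1 ] w 0.218 g 0.0 | shift cm [ 0.05 -0.02 -0.02] turn 0.0 j6 0.04
t 4.5 pos [563.  171.4  33. ] yaw 7.51 tilt [0.0011 0.0002] F [-0.09 -0.08  4.2 ] w 0.151 g 60.2 | shift cm [ 0.05 -0.04 -0.  ] turn 0.0 j6 0.04
```

```bash

python3 -m crank '[{"x":0,"y":-0.3,"z":0,"turn":0},{"x":0,"y":-0.7,"z":0,"turn":0},{"x":0,"y":-0.7,"z":0,"turn":0}]' | grep -E "pos|force"
python3 -m crank '[{"x":0,"y":-0.7,"z":0,"turn":0},{"x":0,"y":-0.7,"z":0,"turn":0}]' | grep -E "pos|force"
python3 -m crank '[{"x":0,"y":-0.7,"z":0,"turn":0},{"x":0,"y":-0.7,"z":0,"turn":0}]' | grep -E "pos|force"
python3 -m crank '[{"x":0,"y":-0.7,"z":0,"turn":0},{"x":0,"y":-0.7,"z":0,"turn":0}]' | grep -E "pos|force"
python3 -m crank '[{"x":0,"y":-0.7,"z":0,"turn":0},{"x":0,"y":-0.7,"z":0,"turn":0}]' | grep -E "pos|force"
python3 -m crank '[{"x":0,"y":-0.7,"z":0,"turn":0},{"x":0,"y":-0.7,"z":0,"turn":0}]' | grep -E "pos|force"
python3 -m crank '[{"x":0,"y":-0.7,"z":0,"turn":0},{"x":0,"y":-0.6,"z":0,"turn":0},{"x":0,"y":0,"z":0,"turn":0}]' | grep -E "pos|force"
python3 -m crank '[{"x":0,"y":0,"z":0,"turn":0}]' | grep -E "pos|force"

```

```text
tool_pos: [0.5458, 0.1691, 0.0329]
contact_force: [1.4, 0.0, 4.5]
grasp_force: 60.4
tool_pos: [0.5317, 0.1672, 0.033]
contact_force: [2.9, -0.1, 5.4]
grasp_force: 60.5
tool_pos: [0.5178, 0.1654, 0.0329]
contact_force: [1.8, 0.3, 5.3]
grasp_force: 60.5
tool_pos: [0.5039, 0.1636, 0.0329]
contact_force: [1.8, 0.8, 4.9]
grasp_force: 60.5
tool_pos: [0.4901, 0.1618, 0.033]
contact_force: [2.7, -0.5, 5.0]
grasp_force: 60.5
tool_pos: [0.4762, 0.1599, 0.033]
contact_force: [3.0, 0.7, 5.6]
grasp_force: 60.5
tool_pos: [0.4624, 0.1582, 0.0329]
contact_force: [-2.2, -0.3, 9.5]
grasp_force: 61.0
tool_pos: [0.4624, 0.1581, 0.0329]
contact_force: [-2.9, -0.8, 9.7]
grasp_force: 61.1
```

```bash

python3 -m crank '[{"x":0,"y":0,"z":0,"turn":0},{"x":0,"y":0,"z":0,"turn":0},{"x":0,"y":0,"z":0,"turn":0},{"x":0,"y":0,"z":-1.5,"turn":0},{"x":0,"y":0,"z":-2.5,"turn":0}]' 50 | grep -E "pos|force|width"
python3 -m crank '[{"x":0,"y":0,"z":-2.5,"turn":0},{"x":0,"y":0,"z":0,"turn":0.03},{"x":0,"y":0,"z":0,"turn":0}]' | grep -E "pos|force"
python3 go.py 583.2 6.5 33 5.8
```

```text
tool_pos: [0.4607, 0.1577, 0.07]
contact_force: [0.2, -0.3, 0.3]
gripper_width: 0.502
grasp_force: 0.0
tool_pos: [0.4634, 0.1582, 0.0977]
contact_force: [-0.3, 0.9, 0.3]
grasp_force: 0.0
t 7.0 pos [463.4 158.2  97.7] yaw 5.79 tilt [0.0006 0.0001] F [-0.32  0.92  0.3 ] w 0.501 g 0.0 | shift cm [-16.3   10.38   6.48] turn -0.0 j6 0.08
```

```bash

python3 -m crank '[{"x":-2.5,"y":1.6,"z":0,"turn":0},{"x":-3.5,"y":2.2,"z":0,"turn":0},{"x":-3.5,"y":2.2,"z":0,"turn":0},{"x":-3.5,"y":2.2,"z":0,"turn":0},{"x":-2.2,"y":1.5,"z":0,"turn":0}]' >/dev/null
python3 -m crank '[{"x":-1,"y":0.6,"z":0,"turn":0},{"x":0,"y":0,"z":0,"turn":0},{"x":0,"y":0,"z":0,"turn":0},{"x":0,"y":0,"z":0,"turn":0}]' >/dev/null
python3 go.py 583.2 6.5 33 5.8
```

```text
t 7.9 pos [581.    8.6  96.7] yaw 5.87 tilt [-0.0014  0.0004] F [-0.58  0.1   0.1 ] w 0.501 g 0.0 | shift cm [-0.24  0.2   6.37] turn 0.001 j6 -0.22
```

```bash

python3 -m crank '[{"x":-0.22,"y":0.2,"z":2,"turn":0},{"x":0,"y":0,"z":2.5,"turn":0},{"x":0,"y":0,"z":1.5,"turn":0},{"x":0,"y":0,"z":0.3,"turn":0},{"x":0,"y":0,"z":0,"turn":0}]' 50 >/dev/null
python3 -m crank '[{"x":0,"y":0,"z":0,"turn":0},{"x":0,"y":0,"z":0,"turn":0}]' 50 >/dev/null
python3 go.py 583.2 6.5 33 5.8
python3 -m crank '[{"x":0,"y":0,"z":0,"turn":0},{"x":0,"y":0,"z":0,"turn":0},{"x":0,"y":0,"z":0,"turn":0}]' 22 >/dev/null
python3 -m crank '[{"x":0,"y":0,"z":0,"turn":0},{"x":0,"y":0,"z":0,"turn":0},{"x":0,"y":0,"z":0,"turn":0}]' 0 >/dev/null
python3 go.py 583.2 6.5 33 5.8
```

```text
t 8.6 pos [585.4   5.4  35.8] yaw 5.79 tilt [ 0.0025 -0.0003] F [-0.34  0.5  -0.03] w 0.503 g 0.0 | shift cm [ 0.13 -0.21  0.28] turn -0.0 j6 -0.22
t 9.2 pos [584.4   5.4  34.7] yaw 5.78 tilt [-0.0001 -0.0001] F [-1.93  0.92  4.78] w 0.154 g 61.9 | shift cm [ 0.13 -0.11  0.17] turn -0.0 j6 -0.22
```

```bash

python3 -m crank '[{"x":0,"y":-0.3,"z":0,"turn":0},{"x":0,"y":-0.7,"z":0,"turn":0},{"x":0,"y":-0.7,"z":0,"turn":0}]' | grep -E "pos|force"
python3 -m crank '[{"x":0,"y":-0.7,"z":0,"turn":0},{"x":0,"y":-0.7,"z":0,"turn":0}]' | grep -E "pos|force"
python3 -m crank '[{"x":0,"y":-0.7,"z":0,"turn":0},{"x":0,"y":-0.7,"z":0,"turn":0}]' | grep -E "pos|force"
python3 -m crank '[{"x":0,"y":-0.7,"z":0,"turn":0},{"x":0,"y":-0.7,"z":0,"turn":0}]' | grep -E "pos|force"
python3 -m crank '[{"x":0,"y":-0.7,"z":0,"turn":0},{"x":0,"y":-0.7,"z":0,"turn":0}]' | grep -E "pos|force"
python3 -m crank '[{"x":0,"y":-0.7,"z":0,"turn":0},{"x":0,"y":-0.7,"z":0,"turn":0}]' | grep -E "pos|force"
python3 -m crank '[{"x":0,"y":-0.7,"z":0,"turn":0},{"x":0,"y":-0.6,"z":0,"turn":0},{"x":0,"y":0,"z":0,"turn":0}]' | grep -E "pos|force"
python3 -m crank '[{"x":0,"y":0,"z":0,"turn":0}]' | grep -E "pos|force"

```

```text
tool_pos: [0.5677, 0.0036, 0.0347]
contact_force: [3.9, -0.6, 2.3]
grasp_force: 61.5
tool_pos: [0.5533, 0.0022, 0.0347]
contact_force: [3.6, 0.7, 1.6]
grasp_force: 61.6
tool_pos: [0.5394, 0.0008, 0.0347]
contact_force: [3.9, 0.9, 3.1]
grasp_force: 61.6
tool_pos: [0.5255, -0.0006, 0.0347]
contact_force: [5.0, 0.2, 2.8]
grasp_force: 61.7
tool_pos: [0.5116, -0.002, 0.0347]
contact_force: [4.7, 0.4, 3.8]
grasp_force: 61.8
tool_pos: [0.4977, -0.0034, 0.0347]
contact_force: [4.3, 0.6, 5.0]
grasp_force: 61.9
tool_pos: [0.4839, -0.0048, 0.0347]
contact_force: [0.8, 0.0, 8.2]
grasp_force: 62.5
tool_pos: [0.484, -0.0048, 0.0347]
contact_force: [0.0, -0.1, 8.0]
grasp_force: 62.6
```

```bash

python3 -m crank '[{"x":0,"y":0,"z":0,"turn":0},{"x":0,"y":0,"z":0,"turn":0},{"x":0,"y":0,"z":0,"turn":0},{"x":0,"y":0,"z":-1.5,"turn":0},{"x":0,"y":0,"z":-2.5,"turn":0}]' 50 | grep -E "pos|force|width"
python3 -m crank '[{"x":0,"y":0,"z":-2.5,"turn":-0.015},{"x":-2,"y":1.5,"z":0,"turn":0},{"x":-3.5,"y":2.5,"z":0,"turn":0},{"x":-3.5,"y":2.5,"z":0,"turn":0},{"x":-3.5,"y":2.5,"z":0,"turn":0}]' | grep -E "pos|force"
python3 -m crank '[{"x":-1.8,"y":1.2,"z":0,"turn":0},{"x":0,"y":0,"z":0,"turn":0},{"x":0,"y":0,"z":0,"turn":0},{"x":0,"y":0,"z":0,"turn":0}]' >/dev/null
python3 go.py 600.8 -156.9 34.5 6.6
```

```text
tool_pos: [0.4818, -0.0042, 0.0717]
contact_force: [1.2, 0.4, 0.2]
gripper_width: 0.501
grasp_force: 0.0
tool_pos: [0.5887, -0.1193, 0.0984]
contact_force: [0.6, 0.8, 0.3]
grasp_force: 0.0
t 12.3 pos [ 601.4 -133.7   98.4] yaw 6.69 tilt [-0.0021  0.0009] F [ 0.08 -0.23 -0.04] w 0.499 g 0.0 | shift cm [-2.3  -0.32  6.39] turn 0.002 j6 -0.46
```

```bash

python3 -m crank '[{"x":-1.2,"y":-0.15,"z":1,"turn":0},{"x":-1.1,"y":-0.15,"z":1.5,"turn":0},{"x":0,"y":0,"z":0.5,"turn":0},{"x":0,"y":0,"z":0,"turn":0},{"x":0,"y":0,"z":0,"turn":0}]' 50 >/dev/null
python3 go.py 600.8 -156.9 34.5 6.6
python3 -m crank '[{"x":0,"y":0,"z":1.5,"turn":0},{"x":0,"y":0,"z":1.5,"turn":0},{"x":0,"y":0,"z":0.3,"turn":0},{"x":0,"y":0,"z":0,"turn":0},{"x":0,"y":0,"z":0,"turn":0}]' 50 >/dev/null
python3 go.py 600.8 -156.9 34.5 6.6
python3 -m crank '[{"x":0,"y":0,"z":0,"turn":0},{"x":0,"y":0,"z":0,"turn":0},{"x":0,"y":0,"z":0,"turn":0}]' 22 >/dev/null
python3 -m crank '[{"x":0,"y":0,"z":0,"turn":0},{"x":0,"y":0,"z":0,"turn":0},{"x":0,"y":0,"z":0,"turn":0}]' 0 >/dev/null
python3 go.py 600.8 -156.9 34.5 6.6
```

```text
t 12.8 pos [ 602.1 -157.9   68.8] yaw 6.64 tilt [-0.0008  0.0005] F [-0.42  0.48  1.01] w 0.503 g 0.0 | shift cm [ 0.12 -0.12  3.43] turn 0.001 j6 -0.49
t 13.3 pos [ 602.5 -158.    36.2] yaw 6.65 tilt [-0.0001  0.    ] F [-0.76  0.37 -0.71] w 0.501 g 0.0 | shift cm [ 0.13 -0.15  0.17] turn 0.001 j6 -0.49
t 13.9 pos [ 602.2 -158.4   37. ] yaw 6.65 tilt [-0.0008 -0.0004] F [-4.55 -0.29  5.45] w 0.15 g 62.1 | shift cm [ 0.16 -0.12  0.25] turn 0.001 j6 -0.49
```

```bash

python3 -m crank '[{"x":0,"y":-0.3,"z":0,"turn":0},{"x":0,"y":-0.7,"z":0,"turn":0},{"x":0,"y":-0.7,"z":0,"turn":0}]' | grep -E "pos|force"
python3 -m crank '[{"x":0,"y":-0.7,"z":0,"turn":0},{"x":0,"y":-0.7,"z":0,"turn":0}]' | grep -E "pos|force"
python3 -m crank '[{"x":0,"y":-0.7,"z":0,"turn":0},{"x":0,"y":-0.7,"z":0,"turn":0}]' | grep -E "pos|force"
python3 -m crank '[{"x":0,"y":-0.7,"z":0,"turn":0},{"x":0,"y":-0.7,"z":0,"turn":0}]' | grep -E "pos|force"
python3 -m crank '[{"x":0,"y":-0.7,"z":0,"turn":0},{"x":0,"y":-0.7,"z":0,"turn":0}]' | grep -E "pos|force"
python3 -m crank '[{"x":0,"y":-0.7,"z":0,"turn":0},{"x":0,"y":-0.7,"z":0,"turn":0}]' | grep -E "pos|force"
python3 -m crank '[{"x":0,"y":-0.7,"z":0,"turn":0},{"x":0,"y":-0.6,"z":0,"turn":0},{"x":0,"y":0,"z":0,"turn":0}]' | grep -E "pos|force"
python3 -m crank '[{"x":0,"y":0,"z":0,"turn":0}]' | grep -E "pos|force"

```

```text
tool_pos: [0.5876, -0.1601, 0.0372]
contact_force: [5.4, 1.4, -1.9]
grasp_force: 61.1
tool_pos: [0.5736, -0.1617, 0.0371]
contact_force: [6.5, 2.2, 0.8]
grasp_force: 61.6
tool_pos: [0.5596, -0.1634, 0.0371]
contact_force: [6.5, 0.2, 1.0]
grasp_force: 61.4
tool_pos: [0.5457, -0.165, 0.0371]
contact_force: [6.0, 0.8, -1.9]
grasp_force: 61.1
tool_pos: [0.5318, -0.1667, 0.0371]
contact_force: [6.2, 0.9, -0.9]
grasp_force: 61.4
tool_pos: [0.5179, -0.1683, 0.0371]
contact_force: [6.1, 1.1, 1.6]
grasp_force: 61.6
tool_pos: [0.504, -0.1699, 0.037]
contact_force: [4.4, 0.5, 0.6]
grasp_force: 61.4
tool_pos: [0.504, -0.1699, 0.0369]
contact_force: [3.2, 0.1, 2.1]
grasp_force: 61.7
```

```bash

python3 -m crank '[{"x":0,"y":0,"z":0,"turn":0},{"x":0,"y":0,"z":0,"turn":0},{"x":0,"y":0,"z":0,"turn":0},{"x":0,"y":0,"z":-1.5,"turn":0},{"x":0,"y":0,"z":-2.5,"turn":0}]' 50 | grep -E "pos|force|width"
python3 -m crank '[{"x":0,"y":0,"z":-4,"turn":0},{"x":0,"y":0,"z":-4,"turn":0},{"x":0,"y":0,"z":0,"turn":0},{"x":0,"y":0,"z":0,"turn":0}]' | grep -E "pos|force"
cat > see.py <<'E'
import sys
from h import *
tag=sys.argv[1]
for n in("top","side"):
  im,d=frame(n,tag);P=cloud(n,d)
  m=((P[...,2]>.014)&(P[...,2]<.070)&(P[...,0]>.3)&(P[...,0]<.70)&(P[...,1]<.35)&(P[...,1]>-.5)).astype(np.uint8)
  k,l,st,_=cv2.connectedComponentsWithStats(m)
  for j in range(1,k):
    if st[j,4]>150:
      q=P[l==j];t=q[q[:,2]>.053];b=q[(q[:,2]<.028)]
      print(n,st[j,:2],"all",rect(q),"tab",rect(t) if len(t)>9 else "","blockz",round(np.median(b[:,2]),4) if len(b) else "","zmax",round(q[:,2].max(),3))
E
python3 see.py 2; python3 go.py 462.4 158.2 33 7.5
```

```text
tool_pos: [0.5014, -0.1689, 0.0753]
contact_force: [0.0, 0.1, -0.6]
gripper_width: 0.497
grasp_force: 0.0
tool_pos: [0.504, -0.1701, 0.1588]
contact_force: [0.1, 0.2, -0.6]
grasp_force: 0.0
top [434 192] all (array([ 529.8, -391.3]), array([202.1, 268.1]), 88.08) tab (array([ 529.7, -391.4]), array([201.9, 268.2]), 88.17) blockz 0.021 zmax 0.07
top [326 247] all (array([483.8,  -3.8]), array([89.3, 70.5]), 6.41) tab (array([483.9,  -4.3]), array([14.1, 43.9]), 6.12) blockz 0.0216 zmax 0.066
top [270 257] all (array([463.6, 159. ]), array([87.9, 69.7]), 8.0) tab (array([462.3, 158.6]), array([13.1, 42.7]), 6.71) blockz 0.0218 zmax 0.065
side [244 218] all (array([461.6, 157.5]), array([92. , 74.9]), 7.57) tab (array([460.8, 157. ]), array([14.6, 44.2]), 7.8) blockz 0.0232 zmax 0.065
side [226 252] all (array([375.8,  81.3]), array([43.5, 45.1]), 46.11) tab  blockz 0.0215 zmax 0.041
side [268 263] all (array([472.3,  -7.1]), array([69.8, 73. ]), 5.33) tab (array([480. ,  -7.6]), array([10. , 44.6]), 8.59) blockz 0.0231 zmax 0.064
side [243 309] all (array([380.6, -86.2]), array([41.3, 40.4]), 9.2) tab  blockz 0.0216 zmax 0.036
side [295 318] all (array([ 502.5, -169.2]), array([91. , 72.1]), 6.91) tab (array([ 502. , -169.9]), array([14.4, 45.7]), 6.7) blockz 0.023 zmax 0.065
side [285 361] all (array([ 538.1, -391.7]), array([201.2, 288.3]), 87.83) tab (array([ 527.4, -391.4]), array([201.3, 266.8]), 87.85) blockz 0.0208 zmax 0.07
side [231 412] all (array([ 319.3, -329.6]), array([42.1, 10.9]), 35.75) tab (array([ 319.2, -329.2]), array([41.7, 10. ]), 35.75) blockz 0.0212 zmax 0.07
t 16.6 pos [ 502.4 -169.3  155.5] yaw 6.65 tilt [-0.0016  0.0008] F [ 0.42  0.91 -0.81] w 0.498 g 0.0 | shift cm [32.98 -0.16 12.28] turn -0.015 j6 -0.58
```

```bash

python3 -m crank '[{"x":2.5,"y":0,"z":0,"turn":-0.015},{"x":4.2,"y":0,"z":0,"turn":0},{"x":4.5,"y":0,"z":0,"turn":0},{"x":4.5,"y":0,"z":0,"turn":0},{"x":4.5,"y":0,"z":0,"turn":0}]' >/dev/null
python3 -m crank '[{"x":4.5,"y":0,"z":0,"turn":0},{"x":4.3,"y":0,"z":0,"turn":0},{"x":2.5,"y":0,"z":1.5,"turn":0},{"x":1.5,"y":0,"z":3,"turn":0},{"x":0,"y":0,"z":1.5,"turn":0}]' >/dev/null
python3 -m crank '[{"x":0,"y":0,"z":0,"turn":0},{"x":0,"y":0,"z":0,"turn":0},{"x":0,"y":0,"z":0,"turn":0}]' >/dev/null
python3 go.py 462.4 158.2 34 7.5
```

```text
t 17.9 pos [461.4 156.9  97.4] yaw 7.42 tilt [0.0017 0.0002] F [ 0.39 -0.35 -0.2 ] w 0.505 g 0.0 | shift cm [0.12 0.11 6.34] turn -0.001 j6 0.05
```

Now grip the slippery one and lift it.

```bash

python3 -m crank '[{"x":0.1,"y":0.1,"z":2,"turn":0},{"x":0,"y":0,"z":2.5,"turn":0},{"x":0,"y":0,"z":1.5,"turn":0},{"x":0,"y":0,"z":0.3,"turn":0},{"x":0,"y":0,"z":0,"turn":0}]' >/dev/null
python3 -m crank '[{"x":0,"y":0,"z":0,"turn":0},{"x":0,"y":0,"z":0,"turn":0}]' >/dev/null
python3 go.py 462.4 158.2 34 7.5
python3 -m crank '[{"x":0,"y":0,"z":0,"turn":0},{"x":0,"y":0,"z":0,"turn":0},{"x":0,"y":0,"z":0,"turn":0},{"x":0,"y":0,"z":0,"turn":0},{"x":0,"y":0,"z":0,"turn":0}]' 0 | grep -E "pos|force"
python3 -m crank '[{"x":0,"y":0,"z":-1,"turn":0},{"x":0,"y":0,"z":-2,"turn":0},{"x":0,"y":0,"z":-3,"turn":0},{"x":0,"y":0,"z":-3,"turn":0},{"x":0,"y":0,"z":-3,"turn":0}]' | grep -E "pos|force"
python3 -m crank '[{"x":0,"y":0,"z":0,"turn":0},{"x":0,"y":0,"z":0,"turn":0},{"x":0,"y":0,"z":0,"turn":0}]' | grep -E "pos|force"
python3 go.py 529 -391 153 -1.9

```

```text
t 18.6 pos [462.5 158.8  34.9] yaw 7.49 tilt [0.0028 0.0005] F [ 0.2  -0.86  0.26] w 0.501 g 0.0 | shift cm [-0.06 -0.01  0.09] turn -0.0 j6 0.05
tool_pos: [0.4618, 0.1588, 0.0341]
contact_force: [-0.8, 0.1, 5.9]
grasp_force: 60.3
tool_pos: [0.4586, 0.1583, 0.1514]
contact_force: [1.2, -0.1, -8.2]
grasp_force: 59.3
tool_pos: [0.4588, 0.1583, 0.1496]
contact_force: [-0.8, -0.3, -9.9]
grasp_force: 59.3
t 19.9 pos [458.8 158.3 149.6] yaw 7.5 tilt [-0.0065 -0.0011] F [-0.8  -0.34 -9.92] w 0.153 g 59.3 | shift cm [-55.37  -0.21  -0.33] turn 0.164 j6 0.05
```

```bash

python3 -m crank '[{"x":-1.5,"y":0,"z":0,"turn":0},{"x":-3,"y":0,"z":0,"turn":0},{"x":-4,"y":0,"z":0,"turn":0},{"x":-4.2,"y":0,"z":0,"turn":0},{"x":-4.2,"y":0,"z":0,"turn":0}]' >/dev/null
python3 -m crank '[{"x":-4.2,"y":0,"z":0,"turn":0},{"x":-4.2,"y":0,"z":0,"turn":0},{"x":-4.2,"y":0,"z":0,"turn":0},{"x":-4.2,"y":0,"z":0,"turn":0},{"x":-4.2,"y":0,"z":0,"turn":0}]' >/dev/null
python3 -m crank '[{"x":-4.2,"y":0,"z":0,"turn":0},{"x":-4.2,"y":0,"z":0,"turn":0},{"x":-4,"y":0,"z":0,"turn":0},{"x":-3,"y":0,"z":0,"turn":0},{"x":-1.8,"y":0,"z":0,"turn":0}]' >/dev/null
python3 -m crank '[{"x":0,"y":0,"z":0,"turn":0.08},{"x":0,"y":0,"z":0,"turn":0.08},{"x":0,"y":0,"z":0,"turn":0},{"x":0,"y":0,"z":0,"turn":0}]' | grep -E "pos|force"
python3 go.py 529 -391 38 -1.9

```

```text
tool_pos: [0.5322, -0.3866, 0.1504]
contact_force: [0.2, -0.3, -9.1]
grasp_force: 59.4
t 21.8 pos [ 532.2 -386.6  150.4] yaw -1.56 tilt [-0.0034  0.0031] F [ 0.16 -0.31 -9.07] w 0.15 g 59.4 | shift cm [-0.48 -0.27 11.24] turn 0.006 j6 -0.71
```

```bash

python3 -m crank '[{"x":-0.2,"y":-0.2,"z":1.5,"turn":0},{"x":-0.2,"y":0,"z":2.5,"turn":0},{"x":0,"y":0,"z":2.5,"turn":0},{"x":0,"y":0,"z":2,"turn":0},{"x":0,"y":0,"z":1.0,"turn":0}]' >/dev/null
python3 -m crank '[{"x":0,"y":0,"z":0.4,"turn":0},{"x":0,"y":0,"z":0,"turn":0},{"x":0,"y":0,"z":0,"turn":0},{"x":0,"y":0,"z":0,"turn":0}]' | grep -E "pos|force"
python3 go.py 529 -391 38 -1.9

```

```text
tool_pos: [0.532, -0.3924, 0.0562]
contact_force: [1.2, -0.5, -9.7]
grasp_force: 59.3
t 22.7 pos [ 532.  -392.4   56.2] yaw -1.66 tilt [ 0.0023 -0.0021] F [ 1.21 -0.47 -9.71] w 0.154 g 59.3 | shift cm [ 0.13 -0.31  1.81] turn 0.004 j6 -0.72
```

```bash

python3 -m crank '[{"x":0,"y":0,"z":0.4,"turn":0},{"x":0,"y":0,"z":0.4,"turn":0},{"x":0,"y":0,"z":0.3,"turn":0},{"x":0,"y":0,"z":0,"turn":0},{"x":0,"y":0,"z":0,"turn":0}]' | grep -E "pos|force"
python3 -m crank '[{"x":0,"y":0,"z":0.15,"turn":0},{"x":0,"y":0,"z":0.1,"turn":0},{"x":0,"y":0,"z":0,"turn":0},{"x":0,"y":0,"z":0,"turn":0}]' | grep -E "pos|force"
python3 -m crank '[{"x":0,"y":0,"z":0.1,"turn":0},{"x":0,"y":0,"z":0.05,"turn":0},{"x":0,"y":0,"z":0,"turn":0},{"x":0,"y":0,"z":0,"turn":0}]' | grep -E "pos|force"

```

```text
tool_pos: [0.5309, -0.3914, 0.0429]
contact_force: [0.3, 0.0, -8.9]
grasp_force: 59.2
tool_pos: [0.531, -0.3915, 0.0408]
contact_force: [0.2, -0.7, -9.2]
grasp_force: 59.3
tool_pos: [0.531, -0.3915, 0.0393]
contact_force: [0.1, -0.1, -9.2]
grasp_force: 59.3
```

```bash

python3 -m crank '[{"x":0,"y":0,"z":0.05,"turn":0},{"x":0,"y":0,"z":0.03,"turn":0},{"x":0,"y":0,"z":0,"turn":0}]' | grep -E "pos|force"
python3 -m crank '[{"x":0,"y":0,"z":0.04,"turn":0},{"x":0,"y":0,"z":0,"turn":0},{"x":0,"y":0,"z":0,"turn":0}]' | grep -E "pos|force"

```

```text
tool_pos: [0.531, -0.3915, 0.0384]
contact_force: [0.1, 0.3, -9.2]
grasp_force: 59.3
tool_pos: [0.5311, -0.3916, 0.0382]
contact_force: [0.2, 0.5, -8.1]
grasp_force: 59.5
```

Touching down: the wrist is beginning to unload.

```bash

python3 -m crank '[{"x":0,"y":0,"z":0.04,"turn":0},{"x":0,"y":0,"z":0,"turn":0},{"x":0,"y":0,"z":0,"turn":0}]' | grep -E "pos|force"
python3 -m crank '[{"x":0,"y":0,"z":0.04,"turn":0},{"x":0,"y":0,"z":0,"turn":0},{"x":0,"y":0,"z":0,"turn":0}]' | grep -E "pos|force"

```

```text
tool_pos: [0.5313, -0.3918, 0.0382]
contact_force: [0.2, 0.4, -5.6]
grasp_force: 59.8
tool_pos: [0.5315, -0.392, 0.0382]
contact_force: [-0.7, -0.3, -1.7]
grasp_force: 60.4
```

```bash

python3 -m crank '[{"x":0,"y":0,"z":0,"turn":0},{"x":0,"y":0,"z":0,"turn":0},{"x":0,"y":0,"z":0,"turn":0},{"x":0,"y":0,"z":-1.5,"turn":0},{"x":0,"y":0,"z":-2.5,"turn":0}]' 50 | grep -E "pos|force"
python3 -m crank '[{"x":0,"y":0,"z":-4,"turn":0},{"x":0,"y":0,"z":-2,"turn":-0.07},{"x":0,"y":0,"z":0,"turn":-0.076},{"x":0,"y":0,"z":0,"turn":0},{"x":0,"y":0,"z":0,"turn":0}]' | grep -E "pos|force"
python3 see.py 3; python3 go.py 503.7 -169.7 37 6.7
```

```text
tool_pos: [0.5301, -0.3907, 0.0766]
contact_force: [-0.5, 0.5, 0.2]
grasp_force: 0.0
tool_pos: [0.531, -0.3915, 0.1377]
contact_force: [-1.2, -0.3, -0.6]
grasp_force: 0.0
top [431 192] all (array([ 572.4, -326.5]), array([159.3, 322.5]), 53.76) tab (array([ 572.6, -324.2]), array([152.6, 318.4]), 53.36) blockz 0.021 zmax 0.07
top [455 224] all (array([ 532.4, -385.9]), array([58.7, 88.9]), 86.39) tab (array([ 531.5, -381.7]), array([25.7, 13.8]), 87.57) blockz 0.0245 zmax 0.07
top [380 236] all (array([ 505.5, -168.4]), array([88.6, 72.2]), 6.99) tab (array([ 503.7, -167.9]), array([13.8, 43.1]), 8.23) blockz 0.0218 zmax 0.066
top [326 247] all (array([483.6,  -3.8]), array([89.8, 70. ]), 5.68) tab (array([483.5,  -3.4]), array([13.8, 42.5]), 7.99) blockz 0.0218 zmax 0.067
top [363 288] all (array([384.1, -84. ]), array([39.7, 40.1]), 84.97) tab  blockz 0.0265 zmax 0.037
side [226 252] all (array([375.9,  82.3]), array([46.1, 41.9]), 80.53) tab  blockz 0.0213 zmax 0.04
side [268 263] all (array([482.3,  -5.1]), array([90.5, 73.6]), 5.48) tab (array([482.5,  -5.3]), array([14.2, 45.2]
[... 367 characters left out ...]
array([ 651.9, -412.3]), array([203.8,  75. ]), 66.0) blockz 0.021 zmax 0.07
side [285 378] all (array([ 422.9, -335.1]), array([195.8,  99.6]), 48.29) tab (array([ 417.5, -339.3]), array([187.5,  91.7]), 51.54) blockz 0.0212 zmax 0.069
side [231 412] all (array([ 319.7, -328.8]), array([42.8, 12.1]), 36.41) tab (array([ 319.7, -328.5]), array([42.4, 11.6]), 36.41) blockz 0.0217 zmax 0.07
side [346 415] all (array([ 530. , -392.5]), array([72.1, 92. ]), 88.59) tab (array([ 531.1, -393.8]), array([44.5, 14.9]), 87.87) blockz 0.0261 zmax 0.07
t 26.3 pos [ 530.7 -391.2  136.7] yaw 6.64 tilt [-0.0009  0.0008] F [-0.1  -0.11 -1.09] w 0.499 g 0.0 | shift cm [22.3  -0.11  9.99] turn -0.001 j6 -0.86
```

View pics/side3.png

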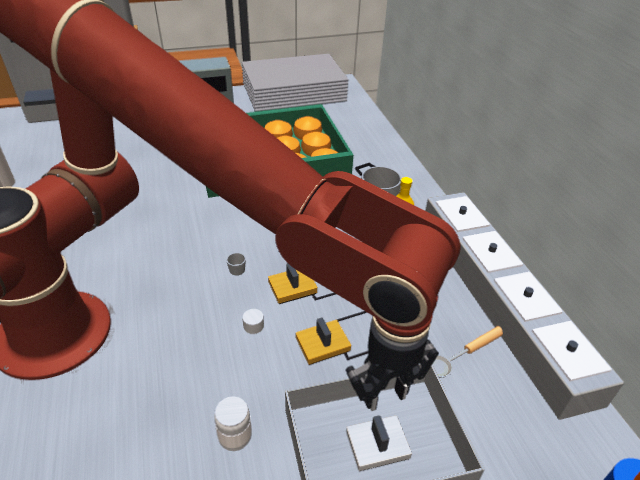

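```bash

python3 -m crank '[{"x":2.5,"y":0,"z":0,"turn":0},{"x":4,"y":0,"z":0,"turn":0},{"x":4.5,"y":0,"z":0,"turn":0},{"x":4.5,"y":0,"z":0,"turn":0},{"x":4.2,"y":0,"z":1,"turn":0}]' >/dev/null
python3 -m crank '[{"x":2.5,"y":0,"z":2,"turn":0},{"x":0,"y":0,"z":2,"turn":0},{"x":0,"y":0,"z":0,"turn":0},{"x":0,"y":0,"z":0,"turn":0},{"x":0,"y":0,"z":0,"turn":0}]' >/dev/null
python3 go.py 503.7 -169.7 37 6.8
python3 - <<'E'
from h import *
for n in("side","top"):
  im,d=load(n,0);P=cloud(n,d);h=cv2.cvtColor(im,cv2.COLOR_BGR2HSV)
  gm=(h[...,0]>50)&(h[...,0]<85)&(h[...,1]>90)
  q=P[gm];q=q[(q[:,2]>.01)&(q[:,2]<.06)&(q[:,1]<.385)&(q[:,1]>.35)&(q[:,0]>.36)&(q[:,0]<.74)]
  if len(q)>30:
    f=np.polyfit(q[:,0],q[:,1],1);print(n,"face",len(q),np.degrees(np.arctan(f[0])),"y@550",np.polyval(f,.55),"std",np.std(q[:,1]-np.polyval(f,q[:,0])))
# rim corners by green contour at rim height (top)
im,d=load("top",0);h=cv2.cvtColor(im,cv2.COLOR_BGR2HSV)
gm=((h[...,0]>50)&(h[...,0]<85)&(h[...,1]>90)).astype(np.uint8);gm[:, 240:]=0;gm=cv2.morphologyEx(gm,cv2.MORPH_OPEN,np.ones((3,3)))
c=max(cv2.findContours(gm,0,cv2.CHAIN_APPROX_NONE)[0],key=cv2.contourArea)
q=plane("top",c[:,0],.07);q0=q[(q[:,1]<.40)&(q[:,0]>.38)&(q[:,0]<.72)];f=np.polyfit(q0[:,0],q0[:,1],1);print("rim line",np.degrees(np.arctan(f[0])),np.polyval(f,.55),q[:,0].min(),q[:,0].max())
E
```

```text
t 27.3 pos [ 505.9 -172.    88.5] yaw 6.64 tilt [ 0.0015 -0.0009] F [ 0.09 -0.1  -0.63] w 0.501 g 0.0 | shift cm [ 0.26 -0.2   5.15] turn -0.003 j6 -0.58
side face 2157 0.12728632348388927 y@550 0.36949610283289 std 0.0024529023444413013Traceback (most recent call last):
  File "<stdin>", line 12, in <module>
    raise TypeError("expected non-empty vector for x")
TypeError: expected non-empty vector for x
```

```bash

python3 -m crank '[{"x":0.25,"y":-0.15,"z":1.5,"turn":0},{"x":0,"y":0,"z":2,"turn":0},{"x":0,"y":0,"z":1.4,"turn":0},{"x":0,"y":0,"z":0.2,"turn":0},{"x":0,"y":0,"z":0,"turn":0}]' >/dev/null
python3 -m crank '[{"x":0,"y":0,"z":0,"turn":0},{"x":0,"y":0,"z":0,"turn":0}]' >/dev/null
python3 go.py 503.7 -169.7 37 6.8
python3 -m crank '[{"x":0,"y":0,"z":0,"turn":0},{"x":0,"y":0,"z":0,"turn":0},{"x":0,"y":0,"z":0,"turn":0}]' 22 >/dev/null
python3 -m crank '[{"x":0,"y":0,"z":0,"turn":0},{"x":0,"y":0,"z":0,"turn":0},{"x":0,"y":0,"z":0,"turn":0}]' 0 >/dev/null
python3 go.py 608 -95 37 6.6

```

```text
t 28.0 pos [ 504.2 -169.2   37.4] yaw 6.7 tilt [ 0.0018 -0.0009] F [-0.08  0.37 -0.58] w 0.498 g 0.0 | shift cm [-0.05 -0.05  0.04] turn -0.002 j6 -0.58
t 28.6 pos [ 503.9 -168.8   36.7] yaw 6.7 tilt [ 0.0011 -0.0001] F [1.52 0.97 1.58] w 0.147 g 61.5 | shift cm [ 6.11 11.2  -0.02] turn 0.002 j6 -0.58
```

```bash

python3 -m crank '[{"x":0.1,"y":0.5,"z":0,"turn":0},{"x":0.4,"y":1,"z":0,"turn":0},{"x":0.6,"y":1.2,"z":0,"turn":0},{"x":0.6,"y":1.2,"z":0,"turn":0},{"x":0.6,"y":1.2,"z":0,"turn":0}]' | grep -E "pos|force"
python3 -m crank '[{"x":0.6,"y":1.2,"z":0,"turn":0},{"x":0.6,"y":1.2,"z":0,"turn":0},{"x":0.6,"y":1.2,"z":0,"turn":0},{"x":0.8,"y":1.2,"z":0,"turn":0},{"x":1.2,"y":1.3,"z":0,"turn":0}]' | grep -E "pos|force"
python3 go.py 608 80 37 6.6

```

```text
tool_pos: [0.5497, -0.1417, 0.0368]
contact_force: [-10.4, -6.5, 8.7]
grasp_force: 62.4
tool_pos: [0.6064, -0.0978, 0.0368]
contact_force: [-6.8, -9.2, 6.1]
grasp_force: 62.1
t 29.6 pos [606.4 -97.8  36.8] yaw 6.68 tilt [-0.0042 -0.0052] F [-6.81 -9.23  6.15] w 0.149 g 62.1 | shift cm [17.64  2.22 -0.11] turn 0.001 j6 -0.39
```

```bash

python3 -m crank '[{"x":1.5,"y":0.2,"z":0,"turn":0},{"x":1.5,"y":0.2,"z":0,"turn":0},{"x":1.5,"y":0.2,"z":0,"turn":0},{"x":1.5,"y":0.2,"z":0,"turn":0},{"x":1.5,"y":0.2,"z":0,"turn":0}]' | grep -E "pos|force"
python3 -m crank '[{"x":1.5,"y":0.2,"z":0,"turn":0},{"x":1.5,"y":0.2,"z":0,"turn":0},{"x":1.5,"y":0.2,"z":0,"turn":0},{"x":1.5,"y":0.2,"z":0,"turn":0},{"x":1.5,"y":0.2,"z":0,"turn":0}]' | grep -E "pos|force"
python3 go.py 550 300 37 0.13

```

```text
tool_pos: [0.6091, -0.0212, 0.0369]
contact_force: [2.3, -2.4, -5.5]
grasp_force: 60.6
tool_pos: [0.6103, 0.0542, 0.0369]
contact_force: [2.4, -3.0, -6.2]
grasp_force: 60.4
t 30.6 pos [610.3  54.2  36.9] yaw 6.73 tilt [ 0.0007 -0.0052] F [ 2.37 -3.02 -6.17] w 0.153 g 60.4 | shift cm [25.11 -3.11 -0.14] turn 0.115 j6 -0.15
```

```bash

python3 -m crank '[{"x":0,"y":0,"z":0.03,"turn":0},{"x":0.8,"y":0.1,"z":0.02,"turn":0},{"x":0.8,"y":0.1,"z":0,"turn":0}]' | grep -E "pos|force"
python3 -m crank '[{"x":1.2,"y":0,"z":0,"turn":0},{"x":1.2,"y":-0.1,"z":0,"turn":0}]' | grep -E "pos|force"
python3 go.py 550 300 37 0.13

```

```text
tool_pos: [0.6109, 0.0694, 0.0369]
contact_force: [1.9, -6.6, -0.7]
grasp_force: 61.5
tool_pos: [0.6076, 0.0934, 0.0369]
contact_force: [0.9, -15.7, 8.2]
grasp_force: 62.8
t 31.1 pos [607.6  93.4  36.9] yaw 6.69 tilt [ 0.0027 -0.0049] F [  0.92 -15.69   8.22] w 0.148 g 62.8 | shift cm [21.19 -3.31 -0.13] turn 0.115 j6 -0.08
```

```bash

python3 -m crank '[{"x":1.2,"y":-0.2,"z":0,"turn":0.015},{"x":1.2,"y":-0.2,"z":0,"turn":0.015},{"x":1.2,"y":-0.2,"z":0,"turn":0.015},{"x":1.2,"y":-0.2,"z":0,"turn":0.015}]' | grep -E "pos|force"
python3 -m crank '[{"x":1.2,"y":-0.2,"z":0,"turn":0.015},{"x":1.2,"y":-0.2,"z":0,"turn":0.015},{"x":1.2,"y":-0.2,"z":0,"turn":0.015}]' | grep -E "pos|force"
python3 go.py 550 300 37 0.13

```

```text
tool_pos: [0.5951, 0.1406, 0.0369]
contact_force: [3.2, -2.4, -4.0]
grasp_force: 60.6
tool_pos: [0.5876, 0.1762, 0.037]
contact_force: [3.2, -5.2, -3.9]
grasp_force: 60.6
t 31.8 pos [587.6 176.2  37. ] yaw 0.66 tilt [ 0.0024 -0.0053] F [ 3.22 -5.19 -3.87] w 0.155 g 60.6 | shift cm [12.42 -3.61 -0.08] turn 0.009 j6 0.16
```

```bash

python3 -m crank '[{"x":1.2,"y":-0.35,"z":0.02,"turn":0.009},{"x":1.2,"y":-0.35,"z":0.01,"turn":0},{"x":1.2,"y":-0.35,"z":0,"turn":0},{"x":1.2,"y":-0.35,"z":0,"turn":0}]' | grep -E "pos|force"
python3 -m crank '[{"x":1.2,"y":-0.35,"z":0,"turn":0},{"x":1.2,"y":-0.35,"z":0,"turn":0},{"x":1.2,"y":-0.35,"z":0,"turn":0},{"x":1.2,"y":-0.35,"z":0,"turn":0}]' | grep -E "pos|force"
python3 -m crank '[{"x":0.8,"y":-0.2,"z":0,"turn":0},{"x":0,"y":0,"z":0,"turn":0},{"x":0,"y":0,"z":0,"turn":0}]' | grep -E "pos|force"
python3 go.py 550 334.5 37 0.13

```

```text
tool_pos: [0.5737, 0.2245, 0.0368]
contact_force: [2.6, -13.7, 11.2]
grasp_force: 63.3
tool_pos: [0.5596, 0.2724, 0.0368]
contact_force: [1.4, -8.7, 9.2]
grasp_force: 63.1
tool_pos: [0.557, 0.282, 0.0367]
contact_force: [1.3, -2.4, 5.8]
grasp_force: 62.3
t 32.9 pos [557.  282.   36.7] yaw 0.2 tilt [ 0.0022 -0.0008] F [ 1.33 -2.42  5.8 ] w 0.152 g 62.3 | shift cm [ 5.25 -0.68 -0.03] turn 0.001 j6 0.35
```

```bash
cat > gap.py <<'E'
import sys
from h import *
for n in("side","top"):
  im,d=frame(n,sys.argv[1]);P=cloud(n,d)
  q=P[(P[...,2]>.016)&(P[...,2]<.027)&(P[...,0]>.48)&(P[...,0]<.63)&(P[...,1]>.2)&(P[...,1]<.366)]
  t=P[(P[...,2]>.053)&(P[...,2]<.064)&(P[...,0]>.48)&(P[...,0]<.63)&(P[...,1]>.2)&(P[...,1]<.366)]
  print(n,len(q),rect(q) if len(q)>20 else"", np.round(q[:,1].max()*1000,1) if len(q) else "","tab",rect(t) if len(t)>9 else "")
b=load("side",sys.argv[1])[0][130:260,190:380];cv2.imwrite(f"pics/g{sys.argv[1]}.png",cv2.resize(b,None,fx=4,fy=4,interpolation=cv2.INTER_CUBIC))
E
python3 gap.py 4
```

```text
side 529 (array([544.5, 305.7]), array([112.1, 124.3]), 2.21) 365.7 tab (array([540.5, 322.2]), array([ 53.2, 129.6]), 29.38)
top 1  247.0 tab
```

View pics/g4.png

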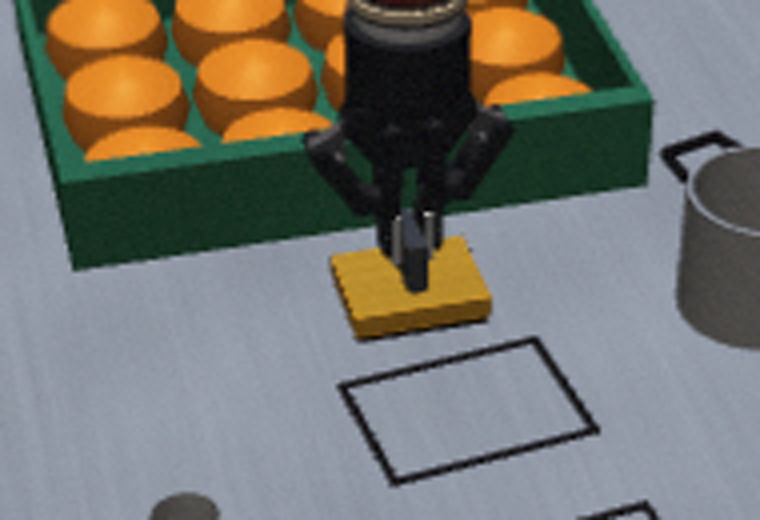

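The crop shows the stop standing flat, gripped at its tab (412,250), and parallel to the crate's wall with a gap remaining. I'll approach, then creep.

```bash

python3 -m crank '[{"x":1,"y":-0.2,"z":0,"turn":0.001},{"x":1,"y":-0.2,"z":0,"turn":0},{"x":1,"y":-0.15,"z":0,"turn":0},{"x":0.8,"y":-0.1,"z":0,"turn":0},{"x":0.5,"y":0,"z":0,"turn":0}]' | grep -E "pos|force"
python3 -m crank '[{"x":0,"y":0,"z":0,"turn":0},{"x":0.2,"y":0,"z":0,"turn":0}]' | grep -E "pos|force"
python3 -m crank '[{"x":0.1,"y":0,"z":0,"turn":0},{"x":0.1,"y":0,"z":0,"turn":0}]' | grep -E "pos|force"
python3 go.py 550 334.5 37 0.13

```

```text
tool_pos: [0.5505, 0.3228, 0.0368]
contact_force: [-1.6, -21.9, 24.7]
grasp_force: 65.6
tool_pos: [0.5505, 0.3241, 0.037]
contact_force: [-0.7, -15.8, 12.5]
grasp_force: 63.3
tool_pos: [0.5505, 0.3257, 0.0369]
contact_force: [-0.9, -16.7, 16.1]
grasp_force: 63.6
t 33.9 pos [550.5 325.7  36.9] yaw 0.13 tilt [ 0.0007 -0.0077] F [ -0.93 -16.7   16.11] w 0.153 g 63.6 | shift cm [ 0.88 -0.05 -0.01] turn -0.0 j6 0.42
```

```bash

python3 -m crank '[{"x":0,"y":0,"z":-0.03,"turn":0},{"x":0,"y":0,"z":0,"turn":0}]' | grep -E "pos|force"
python3 -m crank '[{"x":0.1,"y":0,"z":-0.01,"turn":0},{"x":0.1,"y":0,"z":0,"turn":0}]' | grep -E "pos|force"
python3 -m crank '[{"x":0.1,"y":0,"z":0,"turn":0},{"x":0.1,"y":0,"z":0,"turn":0}]' | grep -E "pos|force"
python3 go.py 550 334.5 37 0.13

```

```text
tool_pos: [0.5505, 0.3262, 0.0369]
contact_force: [0.7, -11.0, 8.7]
grasp_force: 62.7
tool_pos: [0.5504, 0.328, 0.0369]
contact_force: [0.9, -9.4, 6.6]
grasp_force: 62.3
tool_pos: [0.5503, 0.33, 0.037]
contact_force: [-0.2, -14.5, 13.0]
grasp_force: 63.2
t 34.5 pos [550.3 330.   37. ] yaw 0.12 tilt [ 0.0006 -0.0069] F [ -0.19 -14.46  13.  ] w 0.147 g 63.2 | shift cm [ 0.45 -0.03 -0.01] turn -0.0 j6 0.43
```

```bash

python3 -m crank '[{"x":0.05,"y":0,"z":-0.02,"turn":0},{"x":0.05,"y":0,"z":-0.01,"turn":0}]' | grep -E "pos|force"
python3 -m crank '[{"x":0.06,"y":0,"z":0,"turn":0},{"x":0.06,"y":0,"z":0,"turn":0}]' | grep -E "pos|force"
python3 -m crank '[{"x":0.06,"y":0,"z":0,"turn":0},{"x":0.06,"y":0,"z":0,"turn":0}]' | grep -E "pos|force"
python3 go.py 550 334.5 37 0.13

```

```text
tool_pos: [0.5502, 0.331, 0.0369]
contact_force: [1.1, -8.9, 6.3]
grasp_force: 62.2
tool_pos: [0.5502, 0.3322, 0.0369]
contact_force: [-0.3, -13.5, 9.5]
grasp_force: 62.8
tool_pos: [0.5501, 0.3333, 0.037]
contact_force: [0.9, -10.1, 5.1]
grasp_force: 62.2
t 35.1 pos [550.1 333.3  37. ] yaw 0.11 tilt [ 0.0001 -0.007 ] F [  0.91 -10.12   5.07] w 0.148 g 62.2 | shift cm [ 0.12 -0.01 -0.01] turn -0.0 j6 0.43
```

```bash

python3 -m crank '[{"x":0.05,"y":0,"z":0,"turn":0},{"x":0.05,"y":0,"z":0,"turn":0}]' | grep -E "pos|force"
python3 gap.py 5
```

```text
tool_pos: [0.5501, 0.3342, 0.0369]
contact_force: [-0.8, -13.8, 8.1]
grasp_force: 62.8
side 489 (array([559.4, 330.5]), array([141.2,  70.7]), 0.08) 366.0 tab (array([553. , 337.1]), array([140.5,  56.9]), 0.09)
top 24 (array([578.4, 302.2]), array([ 9.3, 27.2]), 89.57) 306.8 tab
```

View pics/g5.png

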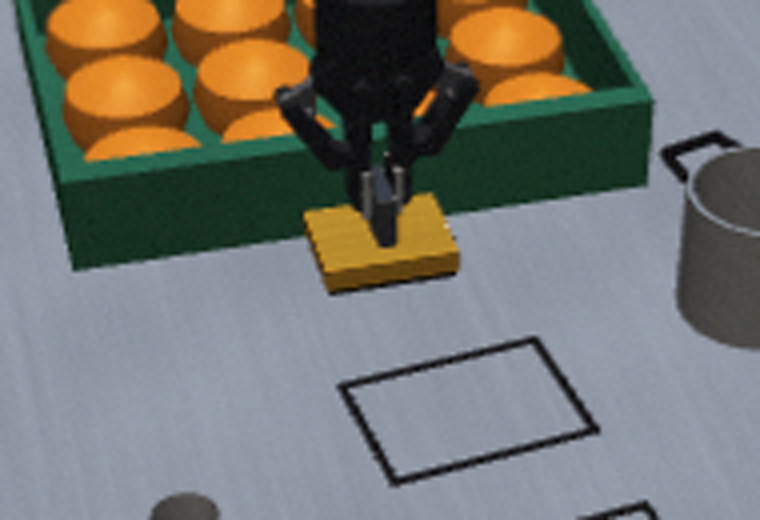

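The crop shows the stop right at the wall, with its back edge around (370,205) meeting the wall's foot. The stop is parallel to the wall. I'll creep on until the force shows contact.

```bash
cat > edge.py <<'E'
import sys
from h import *
im=load("side",sys.argv[1])[0];h=cv2.cvtColor(im,cv2.COLOR_BGR2HSV)
m=((h[...,0]>15)&(h[...,0]<32)&(h[...,1]>120)&(h[...,2]>150)).astype(np.uint8);m[:170]=0;m[215:]=0;m[:,:255]=0;m[:,330:]=0
P=cloud("side",load("side",sys.argv[1])[1]);q=P[(m>0)&(P[...,2]>.018)]
lo=[q[(abs(q[:,0]-x)<.004)][:,1].min()*1000 for x in np.arange(.515,.59,.01)];print("front edge y",np.round(lo,1),"slope deg",np.degrees(np.polyfit(np.arange(8)*10,lo[:8],1)[0]),"x",q[:,0].min(),q[:,0].max())
E
python3 edge.py 5
python3 -m crank '[{"x":0.04,"y":0,"z":0,"turn":0},{"x":0.04,"y":0,"z":0,"turn":0}]' | grep -E "pos|force"
python3 -m crank '[{"x":0.04,"y":0,"z":-0.01,"turn":0},{"x":0.04,"y":0,"z":0,"turn":0}]' | grep -E "pos|force"

```

```text
front edge y [298.  300.  301.2 300.5 301.5 297.3 301.6 300.1] slope deg 0.8281368553354063 x 0.5041027021004668 0.5916726105619565
tool_pos: [0.5501, 0.3342, 0.0369]
contact_force: [-1.5, -16.8, 9.5]
grasp_force: 62.9
tool_pos: [0.5501, 0.3343, 0.0369]
contact_force: [-0.6, -18.1, 10.8]
grasp_force: 62.9
```

```bash

python3 -m crank '[{"x":0.03,"y":0,"z":0,"turn":0},{"x":0,"y":0,"z":0,"turn":0},{"x":0,"y":0,"z":0,"turn":0}]' | grep -E "pos|force"
python3 -m crank '[{"x":0,"y":0,"z":0,"turn":0},{"x":0,"y":0,"z":0,"turn":0},{"x":0,"y":0,"z":0,"turn":0},{"x":0,"y":0,"z":0,"turn":0},{"x":0,"y":0,"z":-1,"turn":0}]' 45 | grep -E "pos|force|width"
python3 -m crank '[{"x":0,"y":0,"z":-3,"turn":0},{"x":0,"y":0,"z":-4,"turn":0},{"x":0,"y":0,"z":-4,"turn":0},{"x":0,"y":0,"z":-4,"turn":0},{"x":0,"y":0,"z":-4,"turn":0}]' >/dev/null
python3 -m crank '[{"x":-3,"y":-4,"z":-2,"turn":0},{"x":-3,"y":-4,"z":0,"turn":0},{"x":-1,"y":-4,"z":0,"turn":0},{"x":0,"y":-4,"z":0,"turn":0},{"x":0,"y":0,"z":0,"turn":0}]' >/dev/null
python3 -m crank '[{"x":0,"y":0,"z":0,"turn":0},{"x":0,"y":0,"z":0,"turn":0}]' | grep -E "time|pos|force"
python3 gap.py 6; python3 edge.py 6
```

```text
tool_pos: [0.5501, 0.3343, 0.0369]
contact_force: [-0.3, -19.3, 9.9]
grasp_force: 63.0
tool_pos: [0.5476, 0.3397, 0.0446]
contact_force: [0.3, 0.1, -0.5]
gripper_width: 0.45
grasp_force: 0.0
time: 37.8
tool_pos: [0.3928, 0.2721, 0.2556]
contact_force: [0.1, -0.5, 0.4]
grasp_force: 0.0
side 514 (array([555. , 330.2]), array([ 71.3, 138. ]), 89.87) 366.0 tab (array([559.9, 336.4]), array([ 58.6, 111.5]), 89.96)
top 257 (array([561. , 331.4]), array([68.9, 66.9]), 89.01) 365.9 tab (array([554.3, 331.2]), array([41.3, 11.4]), 74.81)
front edge y [298.5 300.  299.8 296.9 300.3 300.6 298.5 297.5] slope deg -0.5788493249920418 x 0.5040475300672246 0.5926889142024161
```

View pics/g6.png

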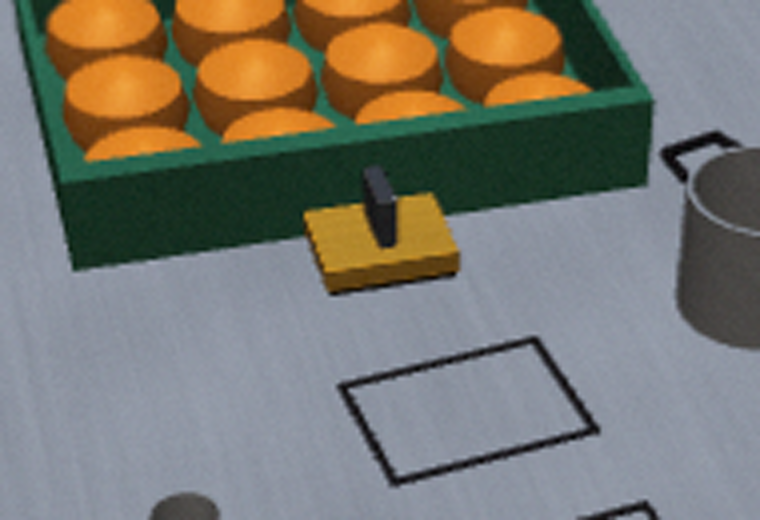

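View pics/top6.png

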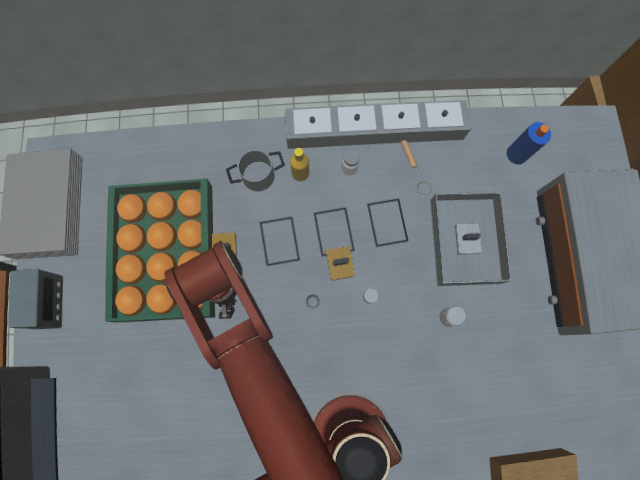

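The crop shows the best-gripping stop flush along the wall (back edge at about (370,205)). In the top view, the slippery stop lies in the pan at (469,238) and the third stands at (340,262). Everything else looks undisturbed.

```bash
python3 -c "
from plant import manip
print(manip.job_done())"
```

```text
the job is handed in; nothing more can be done
None
```

I handed the job in at about 38 s: the most slippery stop (bay 3, friction about 0.16) is flat in the wash pan, the best gripper (bay 1, about 0.72) is flush against the middle of the crate wall, and the third (bay 2, about 0.36) stands on the counter; the highest forces seen were about 22 N of drag and 25 N of downward press, while sliding the best stop to the wall, and no verdict came back.

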